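# Prop the spring-closing hatch and fetch the rivets

## Task

Take the wooden stop block with the red ends, use it to slide open the spring-closing hatch of the green locker, and stand the block down on the locker between the stop bar and the hatch so that the hatch stays propped open by itself. Then lift the small red and dark green carton out of the locker and stand it upright in the blue tray, leaving the hatch propped and the other things on the bench undisturbed.

Things in the scene. Friction and masses are not known exactly. Their poses are not given: they have to be found in the camera images.
- locker: Fixed green steel locker, 200 (x) x 316 (y) x 85 mm high; origin at the centre of its underside, on the bench. In its frame (mm): flat top (deck) at z 85; well under the hatch x -25 to 85, y 18 to 138, floor at z 13; the deck strip x -88 to -25 beside the well is solid, the block's place.
- stop_bar (a point): Point on the locker's deck (z 85 mm), at locker x -55, y 143 mm: foot of the inner face of the dark fixed stop bar that runs along the locker's +y edge, 15 mm thick and 12 mm above the deck. Axes as the locker's. The propping block goes from here 120 mm towards the locker's -y.
- push_plate (a point): Middle of the +y face of the yellow plate, 44 mm wide, upright on the hatch's leading edge (face flush with it), 25 mm above the deck; the plate's top is 36 mm above the deck. Moves with the hatch; above the stop bar's inner face when shut. Pushing it to the locker's -y opens the hatch.
- hatch (a joint): Slide of the hatch in m: 0 shut, grows as it moves to the locker's -y, end stop at 0.15. The hatch is an aluminium leaf with a clear pane, 12 mm thick, on the deck, 176 (x) x 140 (y) mm; shut, its leading edge meets the stop bar. A spring always pulls it shut, 3 N (shut) to 5 N (open); with nothing in the gap it closes by itself.
- stop_block: Beech block with red ends, 36 (x) x 120 (y) x 30 mm high, about 0.14 kg, loose on the bench; origin at the centre of its underside. Carried lengthwise just above the stop bar it can push the yellow plate with one end; once its other end is past the bar it can be lowered to the deck, where it keeps the hatch about 120 mm open.
- carton: Small upright carton, red with a dark green band, 35 (x) x 57 (y) x 70 mm high, about 0.15 kg, standing in the locker's well under the hatch near x = 30, y = 78 mm of the locker's frame, its 35 mm side about along the locker's y; origin at the centre of its underside.
- tray: Fixed blue shallow tray, 110 (x) x 140 (y) x 16 mm high, walls 4 mm, floor 4 mm thick; origin at the centre of its underside, on the bench.
- white_carton: Bystander: white and dark brown carton, 37 x 56 x 79 mm high, standing on the bench; origin at the centre of its underside. Leave it alone.
- brown_spool: Bystander: wooden spool of brown thread, 44 mm across and 60 mm high, standing on the bench; origin on its underside, about 17 mm from the spool's axis. Leave it alone.

How it is judged:
By the outcome, as a careful person would: the job done as asked, in the order asked, and still so for the second after the job is handed in, with the robot touching nothing.
It also fails if it takes over 53 s, if anything falls off the work surface, if the arm or the gripper's body presses on something with over 40 N, if the wrist force passes 120 N, or if a joint passes its speed limit or range.

## Robot

A 6-joint arm with a two-finger parallel gripper is mounted at the origin on the work surface; the furniture and walls round the work are solid. World frame = base frame: x ahead of the robot, y to its left, z up, the work surface at z = 0. Lengths are in m, angles in degrees, forces in N, time in s.
With the tool pointing down it reaches from about 0.275 to 0.85 m from the base axis. Payload 5.2 kg.
Tool frame: the origin (TCP) lies on the centre line of the jaws, within the pads' length; the fingertips stand 25 mm ahead of it and the grasp point (between the pads) lies 6 mm ahead of it (bot.nose_length is the distance from the TCP to the fingertips, in m); z points along the fingers, y is the line along which they close (so a half turn about z gives the same grasp; the last joint's range is limited). The gripper opens to 85 mm and grips with 20 to 120 N. Pads are 22 mm wide; open, the fingers measure 114 mm over their backs; the gripper's body (76 mm by 85 mm) begins 54 mm behind the grasp point. The pads swing forward as they close: fully open they stand 13 mm farther back than shut.
Start: joints at [-81.979, 14.817, 87.949, -0, 77.235, -11.62], TCP at [0.185, -0.518, 0.256] pointing down, gripper open.
Joint ranges: [-179.93, 179.93], [-52.35, 119.4], [10.71, 147.94], [-69.91, 249.91], [12.55, 155.21], [-178.61, 178.61]. Speed limits (degrees/s): [147.25, 147.25, 180, 180, 180, 180].

## Interface

Orientations are given as a 3x3 rotation matrix whose columns are the frame's x, y, z axes.
In Python, from plant import bot, capture, camera_info, order gives the robot as it stands. The module is installed in compiled form; this text tells all that it offers.
- The arm moves only by the tool run_rows, called after ">>>" by a JSON object that holds its "method" and its "body", one argument or row to a line. Schema: {"type":"object","properties":{"plan":{"type":"array","items":{"type":"array","items":{"type":"number"},"minItems":4,"maxItems":4},"minItems":1,"maxItems":20},"finger_gap":{"type":"number"},"only":{"type":"string"},"quiet":{"type":"boolean"},"lines":{"type":"string"}},"required":["plan"],"additionalProperties":false}. plan is a list of rows, 1 to 20 of them, each of 4 numbers: dx, dy, dz in a scale on which 1.0 is 0.6 m, then a turn about the tool's z in parts of the range, where 1.0 means 90 degrees; each row is the pose to reach, as a shift and turn from the pose commanded when the call began, along the tool's axes at that moment; what a row does not reach only later rows make up. A row lasts 1/12 s, in which the tool goes at most 0.0417 m and 7.16 degrees, less where a joint would pass 70% of its speed; a pose out of reach is approached as far as the arm can. finger_gap is the finger opening in m, set as the call begins (left out keeps the last). The fingers move at their own pace and stop on an object; the grip force is fixed at half the most. Time passes only in rows, so rows that do not move let the fingers close. The tool returns the time, the measured TCP pose, the force, the opening and the grip force at its end. only (a regular expression) keeps the lines of the reply that match it, lines (a string "A,B") keeps lines A to B, and quiet returns only ok. A shift or turn number past 1, either way, is cut back to 1. Input that does not fit is refused with a message, and nothing moves.
- bot.get_state(): the state, without advancing time (a new reading comes with each control period).
- capture(name): name is "scene" or "top"; returns the picture (384x512x3 uint8, red, green, blue); there is no depth.
- camera_info(name): a dict with "mtx" (3x3 intrinsics, pixels), "k1" (the pictures are not rectified: a ray, as slopes to the right and down, at radius r is drawn at 1 + k1 r^2 times it, then the intrinsics apply), "T" (4x4, takes a point from camera to world coordinates). Camera axes: x right, y down, z forward; pixel columns grow to the right and rows downward; lengths in m; the calibration is good to about 2 mm. A picture is of the moment at which its call begins. camera_info takes no time and is no camera call.
- order.job_done(): hands the job in; it is judged then, once.
The state is a dict: "time": time; "q": joint angles; "joint_velocities": joint speeds; "tau": joint torques, N m; "tool_pos": TCP position; "tcp_rot": TCP orientation; "contact_force": force on the tool from outside, world axes, zero at the start; "moment": the same for the moment, N m; "grip_width": finger opening in m; "grip_force": force on a finger pad.
Only numpy, scipy, OpenCV 4.12 (cv2) and the standard library are available. Lean on these libraries where they do the work, as an engineer would, in place of code of your own. Each camera call takes 0.05 s, during which the arm holds its last target. There are 200 camera calls.

## Working session

There is one attempt and no reset: what is moved stays moved. The work goes in short steps, Python scripts to look and compute and a tool call to move; the robot and the scene stay as the last step left them, time stands still between calls to the robot, and variables do not carry over. Pictures are saved under pics/ and viewed, at most 10 in all, crops included, and the job is handed in when it is done.

```bash
mkdir -p pics; cat > h.py <<'E'
import numpy as np, cv2
from plant import bot, capture, camera_info
def snap(n,f):
    im=capture(n); cv2.imwrite('pics/'+f,im[:,:,::-1]); return im
def ray(n,uv):
    c=camera_info(n);K=np.array(c['mtx'],float);T=np.array(c['T'])
    d=cv2.undistortPoints(np.array(uv,float).reshape(-1,1,2),K,np.array([c['k1'],0,0,0],float)).reshape(-1,2)
    return T[:3,3],np.c_[d,np.ones(len(d))]@T[:3,:3].T
def onz(n,uv,z):
    o,d=ray(n,uv); return o+d*((z-o[2])/d[:,2])[:,None]
def proj(n,P):
    c=camera_info(n);K=np.array(c['mtx'],float);T=np.array(c['T'])
    p=(np.atleast_2d(P)-T[:3,3])@T[:3,:3]; s=p[:,:2]/p[:,2:]
    s=s*(1+c['k1']*(s**2).sum(1))[:,None]
    return s@K[:2,:2].T+K[:2,2]
def tool():
    s=bot.get_state(); return np.array(s['tool_pos']),np.array(s['tcp_rot'])
E
python3 - <<'E'
from h import *
a=snap('scene','s0.png');b=snap('top','t0.png')
s=bot.get_state();print(s['time'],s['tool_pos'],np.round(s['tcp_rot'],3),bot.nose_length)
for n in('scene','top'):c=camera_info(n);print(np.round(c['T'],3),c['k1'],np.round(c['mtx'],1))
E
```

```text
0.1 [ 0.18480686 -0.51754949  0.25553988] [[ 0.942  0.336 -0.   ]
 [ 0.336 -0.942  0.002]
 [ 0.    -0.002 -1.   ]] 0.025
[[-0.88  -0.188  0.435  0.133]
 [-0.474  0.375 -0.797  0.663]
 [-0.013 -0.908 -0.419  0.48 ]
 [ 0.     0.     0.     1.   ]] -0.10065456148628613 [[393.3   0.  254.2]
 [  0.  393.3 193.5]
 [  0.    0.    1. ]]
[[ 0.005 -0.993  0.119  0.4  ]
 [-1.    -0.005 -0.002 -0.008]
 [ 0.003 -0.119 -0.993  1.128]
 [ 0.     0.     0.     1.   ]] -0.0015117253758373714 [[430.6   0.  259. ]
 [  0.  430.6 197.5]
 [  0.    0.    1. ]]
```

View pics/t0.png

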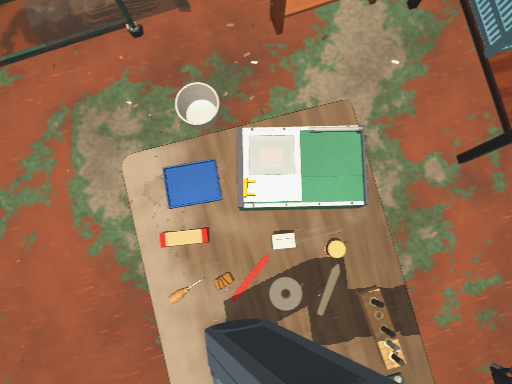

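View pics/s0.png

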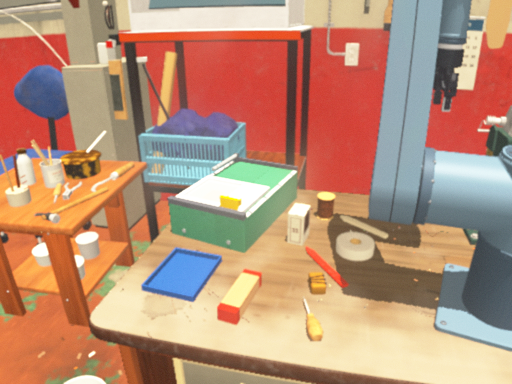

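The top view has +x up and +y left. The stop block is at (185,237), the tray at (192,184), the locker at about (303,167) with the yellow plate at (248,187), the white carton at (284,240) and the spool at (336,248). In the scene view the yellow plate is at (231,201) and the block at (241,296). Next I'll measure them with masks.

```bash
cat > m.py <<'E'
from h import *
im=cv2.imread('pics/t0.png');hsv=cv2.cvtColor(im,cv2.COLOR_BGR2HSV)
def mask(lo,hi,box):
    m=cv2.inRange(hsv,lo,hi);z=np.zeros_like(m);x0,y0,x1,y1=box;z[y0:y1,x0:x1]=m[y0:y1,x0:x1];return z
def big(m):
    return max(cv2.findContours(m,0,1)[0],key=cv2.contourArea)
def rect(c,z):
    r=cv2.minAreaRect(c);P=onz('top',cv2.boxPoints(r),z);e=P[1]-P[0],P[2]-P[1]
    print('ctr',P[:,:2].mean(0).round(4),'edges',[(round(np.linalg.norm(k),4),round(np.degrees(np.arctan2(k[1],k[0])),1)) for k in e]);return r,P
b=(155,222,215,252)
bl=mask((0,60,90),(30,255,255),b)
# block: top saturated bright vs bench
red=mask((0,170,120),(8,255,255),b)|mask((172,170,120),(180,255,255),b)
for c in cv2.findContours(red,0,1)[0]:
    if cv2.contourArea(c)>20: rect(c,.03)
wood=mask((15,80,200),(30,255,255),b);print('wood');rect(big(wood),.03)
print('all');rect(big(cv2.morphologyEx(red|wood,cv2.MORPH_CLOSE,np.ones((3,3)))),.03)
print('tray');rect(big(mask((100,120,80),(125,255,255),(150,150,230,215))),.016)
print('green');rect(big(mask((65,100,60),(85,255,160),(295,120,372,210))),.085)
y=mask((22,180,150),(35,255,255),(238,170,265,205));c=big(y);print('yellow');rect(c,.121);print(c.reshape(-1,2).min(0),c.reshape(-1,2).max(0))
E
python3 m.py; python3 - <<'E'
import cv2
im=cv2.imread('pics/t0.png');c=cv2.resize(im[115:255,152:375],None,fx=3.5,fy=3.5,interpolation=cv2.INTER_CUBIC);cv2.imwrite('pics/t0c.png',c)
E
```

```text
ctr [0.4231 0.2341] edges [(np.float64(0.0127), np.float64(-81.0)), (np.float64(0.0349), np.float64(-169.5))]
ctr [0.4352 0.1278] edges [(np.float64(0.0144), np.float64(-84.0)), (np.float64(0.0361), np.float64(-173.2))]
wood
ctr [0.4294 0.1817] edges [(np.float64(0.0907), np.float64(-83.7)), (np.float64(0.0345), np.float64(-172.8))]
all
ctr [0.426  0.1822] edges [(np.float64(0.1237), np.float64(-87.1)), (np.float64(0.0485), np.float64(-176.2))]
tray
ctr [0.5702 0.1658] edges [(np.float64(0.1394), np.float64(-80.1)), (np.float64(0.1103), np.float64(-169.8))]
green
ctr [ 0.5793 -0.1942] edges [(np.float64(0.0), np.float64(0.0)), (np.float64(0.0098), np.float64(90.3))]
yellow
ctr [0.5446 0.0135] edges [(np.float64(0.0237), np.float64(-89.7)), (np.float64(0.0406), np.float64(-179.7))]
[244 179] [254 196]
```

View pics/t0c.png

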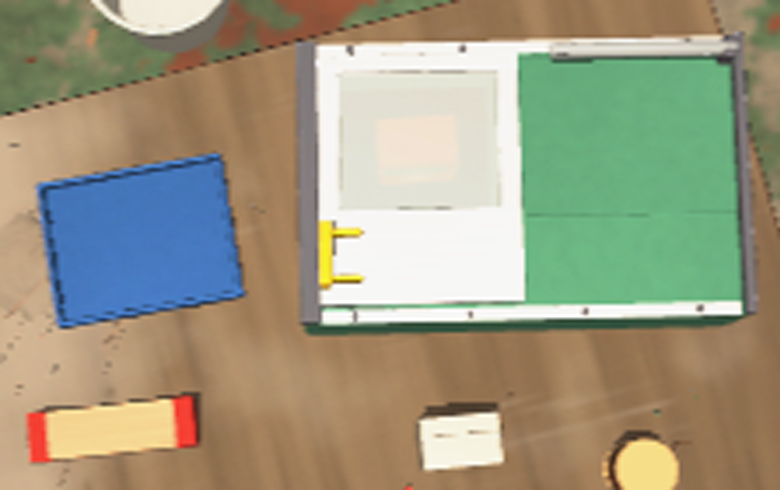

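```bash
python3 - <<'E'
from h import *
f=lambda L:(np.array(L,float)+.5)/3.5-.5+np.array([152,115])
def pr(n,L,z):
    P=onz('top',f(L),z);print(n,P[:,:2].round(4).tolist())
    for i in range(len(P)):
        k=P[(i+1)%len(P)]-P[i];print('   ',round(np.linalg.norm(k),4),round(np.degrees(np.arctan2(k[1],k[0])),2))
pr('bar top z97 (outer far,outer near,inner near,inner far)',[(301,43),(304,323),(320,322),(317,43)],.097)
pr('hatch/deck',[(519,53),(525,300)],.097)
pr('pane',[(339,71),(497,72),(500,208),(339,209)],.097)
pr('yellow top z121',[(321,221),(322,288),(332,288),(332,221)],.121)
pr('right bar',[(741,35),(753,312)],.097)
pr('carton through glass top z83',[(376,114),(457,114),(459,180),(377,184)],.083)
pr('block top',[(28,413),(192,396),(198,442),(34,462)],.03)
pr('tray',[(38,185),(219,154),(244,296),(60,327)],.016)
E
```

```text
bar top z97 (outer far,outer near,inner near,inner far) [[0.6984, 0.0431], [0.5007, 0.039], [0.5014, 0.028], [0.6984, 0.0319]]
    0.1977 -178.8
    0.011 -86.13
    0.197 1.13
    0.0112 90.31
hatch/deck [[0.692, -0.1101], [0.5173, -0.1131]]
    0.1747 -179.03
    0.1747 0.97
pane [[0.6783, 0.0162], [0.6782, -0.0946], [0.5815, -0.0962], [0.5802, 0.0155]]
    0.1108 -90.07
    0.0967 -179.05
    0.1117 90.65
    0.0981 0.43
yellow top z121 [[0.5677, 0.0271], [0.5221, 0.026], [0.5221, 0.0193], [0.5678, 0.0196]]
    0.0457 -178.64
    0.0067 -89.72
    0.0457 0.46
    0.0074 90.29
right bar [[0.7058, -0.2665], [0.5098, -0.27]]
    0.1961 -178.98
    0.1961 1.02
carton through glass top z83 [[0.651, -0.0099], [0.6513, -0.0673], [0.6038, -0.0686], [0.6007, -0.0108]]
    0.0574 -89.7
    0.0475 -178.4
    0.0579 93.13
    0.0504 1.06
block top [[0.4406, 0.2418], [0.4535, 0.1229], [0.4202, 0.118], [0.4052, 0.2363]]
    0.1196 -83.8
    0.0337 -171.48
    0.1193 97.2
    0.0358 8.8
tray [[0.6115, 0.243], [0.6358, 0.1078], [0.5285, 0.0874], [0.5047, 0.2233]]
    0.1373 -79.79
    0.1092 -169.24
    0.138 99.93
    0.1085 10.42
```

The locker fits an origin of about (0.6025, -0.115) with a yaw of 1°. The hatch's 176 mm edge and the plate's 44 mm width both check. The block's centre is (0.430, 0.180), with its x axis at about 7.5° and measured edges of 119 × 35 mm. The tray's centre is (0.570, 0.166) at 10°. Next is the approach to the block.

```bash
cat > go.py <<'E'
# usage: go.py x y z yaw(tool-y direction) -> shift in tool axes and turn
from h import *; import sys
x,y,z,w=map(float,sys.argv[1:5]);p,R=tool()
print('shift',(R.T@(np.array([x,y,z])-p)).round(4),'turn',round(-((w-np.degrees(np.arctan2(R[1,1],R[0,1]))+180)%360-180),2),'z-axis',R[:,2].round(4))
E
python3 go.py .43 .18 .14 7.5; python3 go.py .43 .18 .034 7.5
```

```text
shift [ 0.4653 -0.5744  0.1167] turn -77.86 z-axis [-3.0e-04  1.7e-03 -1.0e+00]
shift [ 0.4653 -0.5742  0.2227] turn -77.86 z-axis [-3.0e-04  1.7e-03 -1.0e+00]
```

Units first: shifts go in shares of 0.6 m and turns go in shares of 90 degrees. So -0.574 m / 0.6 = -0.9567, 0.465 m / 0.6 = 0.775, -77.9 degrees / 90 = -0.8656.

>>> {"method": "run_rows", "body": {
  "plan": [
    [0.775, -0.9567, 0, -0.8656],
    [0.775, -0.9567, 0, -0.8656],
    [0.775, -0.9567, 0, -0.8656],
    [0.775, -0.9567, 0, -0.8656],
    [0.775, -0.9567, 0, -0.8656],
    [0.775, -0.9567, 0, -0.8656],
    [0.775, -0.9567, 0, -0.8656],
    [0.775, -0.9567, 0, -0.8656],
    [0.775, -0.9567, 0, -0.8656],
    [0.775, -0.9567, 0, -0.8656],
    [0.775, -0.9567, 0, -0.8656],
    [0.775, -0.9567, 0, -0.8656],
    [0.775, -0.9567, 0, -0.8656],
    [0.775, -0.9567, 0, -0.8656],
    [0.775, -0.9567, 0, -0.8656],
    [0.775, -0.9567, 0, -0.8656],
    [0.775, -0.9567, 0, -0.8656],
    [0.775, -0.9567, 0, -0.8656],
    [0.775, -0.9567, 0, -0.8656],
    [0.775, -0.9567, 0, -0.8656]
  ],
  "finger_gap": 0.06
}}

```text
time: 1.77
tool_pos: [0.4296, 0.1803, 0.2556]
tcp_rot: [[-0.135, 0.991, -0.002], [0.991, 0.135, -0.0], [-0.0, -0.002, -1.0]]
contact_force: [0.5, -0.0, -0.7]
grip_width: 0.0596
grip_force: 0.0
```

```bash
python3 go.py .43 .18 .034 7.5
```

```text
shift [-0.0003  0.0007  0.2216] turn 0.25 z-axis [-1.5e-03 -4.0e-04 -1.0e+00]
```

Scaled: 0.2215 m / 0.6 = 0.3692, 0.21 m / 0.6 = 0.35.

>>> {"method": "run_rows", "body": {
  "plan": [
    [0, 0.0017, 0.0667, 0],
    [0, 0.0017, 0.1333, 0],
    [0, 0.0017, 0.2, 0],
    [0, 0.0017, 0.2667, 0],
    [0, 0.0017, 0.3167, 0],
    [0, 0.0017, 0.35, 0],
    [0, 0.0017, 0.3692, 0],
    [0, 0.0017, 0.3692, 0],
    [0, 0.0017, 0.3692, 0]
  ]
}}

```text
time: 2.52
tool_pos: [0.4303, 0.1779, 0.0345]
tcp_rot: [[-0.13, 0.992, -0.002], [0.992, 0.13, -0.001], [-0.0, -0.002, -1.0]]
contact_force: [-0.5, -1.1, 0.4]
grip_width: 0.0603
grip_force: 0.0
```

>>> {"method": "run_rows", "body": {
  "plan": [
    [0, 0, 0, 0],
    [0, 0, 0, 0],
    [0, 0, 0, 0],
    [0, 0, 0, 0],
    [0, 0, 0, 0],
    [0, 0, 0, 0],
    [0, 0, 0, 0],
    [0, 0, 0, 0]
  ],
  "finger_gap": 0.02
}}

```text
time: 3.18
tool_pos: [0.4319, 0.179, 0.0363]
tcp_rot: [[-0.131, 0.991, 0.003], [0.991, 0.131, 0.0], [-0.0, 0.003, -1.0]]
contact_force: [-0.9, -2.1, 7.3]
grip_width: 0.0343
grip_force: 61.6
```

```bash
python3 go.py .549 .105 .16 1
```

```text
shift [-0.0888  0.1067 -0.1233] turn 6.56 z-axis [ 0.0029  0.     -1.    ]
```

Scaled: -0.122 m / 0.6 = -0.2033, 0.107 m / 0.6 = 0.1783, 6.5 degrees / 90 = 0.0722.

>>> {"method": "run_rows", "body": {
  "plan": [
    [0, 0, -0.05, 0],
    [0, 0, -0.1, 0],
    [0, 0, -0.15, 0],
    [0, 0, -0.2033, 0],
    [-0.0333, 0.0417, -0.2033, 0.0222],
    [-0.0667, 0.0833, -0.2033, 0.0444],
    [-0.1, 0.125, -0.2033, 0.0722],
    [-0.1333, 0.1667, -0.2033, 0.0722],
    [-0.1483, 0.1783, -0.2033, 0.0722],
    [-0.1483, 0.1783, -0.2033, 0.0722],
    [-0.1483, 0.1783, -0.2033, 0.0722],
    [-0.1483, 0.1783, -0.2033, 0.0722]
  ]
}}

```text
time: 4.18
tool_pos: [0.5473, 0.1054, 0.1567]
tcp_rot: [[-0.018, 1.0, -0.002], [1.0, 0.018, 0.0], [0.0, -0.002, -1.0]]
contact_force: [-0.3, 0.2, -1.5]
grip_width: 0.0346
grip_force: 60.9
```

```bash
python3 - <<'E'
from h import *
im=snap('top','t1.png');b=snap('scene','s1.png')
s=np.hstack([cv2.resize(im[110:260,150:320],None,fx=2.3,fy=2.3),cv2.resize(b[130:280,140:310],None,fx=2.3,fy=2.3)]);cv2.imwrite('pics/c1.png',s[:,:,::-1])
E
```

```text
(no output)
```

View pics/c1.png

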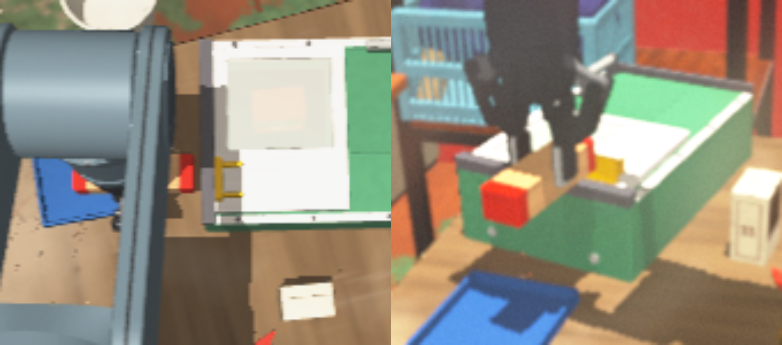

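The block is gripped level near its middle. Its right red end is at crop (194,172) and its left end at (75,180), lined up with the yellow plate at (222,180). I'll measure the red ends.

```bash
python3 - <<'E'
from h import *
im=cv2.imread('pics/t1.png');h=cv2.cvtColor(im,cv2.COLOR_BGR2HSV)
m=cv2.inRange(h,(0,170,110),(8,255,255))|cv2.inRange(h,(172,170,110),(180,255,255));k=np.zeros_like(m);k[165:200,175:245]=m[165:200,175:245]
p,R=tool();z=p[2]-.0363+.03
for c in cv2.findContours(k,0,1)[0]:
    if cv2.contourArea(c)>10:
        r=c.reshape(-1,2);P=onz('top',[r.min(0)-.5,r.max(0)+.5],z);print(r.min(0),r.max(0),P[:,:2].round(4).tolist())
E
```

```text
[182 185] [187 193] [[0.5465, 0.1678], [0.5257, 0.1535]]
[228 177] [233 193] [[0.5656, 0.0625], [0.5263, 0.0483]]
```

Scaled: -0.149 m / 0.6 = -0.2483, 0.019 m / 0.6 = 0.0317.

>>> {"method": "run_rows", "body": {
  "plan": [
    [0, 0, 0.0167, 0],
    [0, 0, 0.0317, 0],
    [0, 0, 0.0317, 0],
    [-0.025, 0, 0.0317, 0],
    [-0.05, 0, 0.0317, 0],
    [-0.075, 0, 0.0317, 0],
    [-0.1, 0, 0.0317, 0],
    [-0.125, 0, 0.0317, 0],
    [-0.15, 0, 0.0317, 0],
    [-0.175, 0, 0.0317, 0],
    [-0.2, 0, 0.0317, 0],
    [-0.225, 0, 0.0317, 0],
    [-0.24, 0, 0.0317, 0],
    [-0.2483, 0, 0.0317, 0],
    [-0.2483, 0, 0.0317, 0],
    [-0.2483, 0, 0.0317, 0]
  ]
}}

```text
time: 5.62
tool_pos: [0.5511, -0.0434, 0.1375]
tcp_rot: [[-0.018, 1.0, -0.001], [1.0, 0.018, 0.001], [0.001, -0.001, -1.0]]
contact_force: [2.0, 4.1, -4.0]
grip_width: 0.0343
grip_force: 60.6
```

```bash
python3 - <<'E'
from h import *
im=snap('top','t2.png');b=snap('scene','s2.png')
s=np.hstack([cv2.resize(im[110:260,190:360],None,fx=2.3,fy=2.3),cv2.resize(b[130:280,140:310],None,fx=2.3,fy=2.3)]);cv2.imwrite('pics/c2.png',s[:,:,::-1])
E
```

```text
(no output)
```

View pics/c2.png

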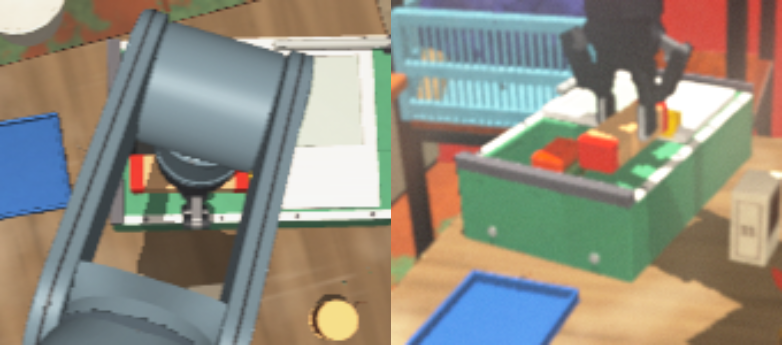

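The hatch is open and pressing back with about 4 N. The block's +y red end, at crop (132,172), is just inside the bar at crop (118,172), and the carton shows in the well at scene crop (557,155). I'll confirm the clearance numerically.

```bash
python3 - <<'E'
from h import *
im=cv2.imread('pics/t2.png');h=cv2.cvtColor(im,cv2.COLOR_BGR2HSV)
m=cv2.inRange(h,(0,170,110),(8,255,255))|cv2.inRange(h,(172,170,110),(180,255,255));k=np.zeros_like(m);k[165:205,235:310]=m[165:205,235:310]
p,R=tool();z=p[2]-.0363+.03
for c in cv2.findContours(k,0,1)[0]:
    if cv2.contourArea(c)>8:
        r=c.reshape(-1,2);P=onz('top',[r.min(0)-.5,r.max(0)+.5],z);print(r.min(0),r.max(0),P[:,:2].round(4).tolist())
# bar inner edge: green/grey transition along rows on deck
for v in (175,185,195):
    print(v,[tuple(h[v,u]) for u in range(237,249)])
E
```

```text
[292 184] [297 193] [[0.5531, -0.0861], [0.5295, -0.1]]
[247 177] [252 193] [[0.5691, 0.0194], [0.529, 0.005]]
175 [(np.uint8(97), np.uint8(42), np.uint8(151)), (np.uint8(98), np.uint8(44), np.uint8(152)), (np.uint8(98), np.uint8(42), np.uint8(151)), (np.uint8(100), np.uint8(43), np.uint8(130)), (np.uint8(98), np.uint8(43), np.uint8(88)), (np.uint8(101), np.uint8(41), np.uint8(68)), (np.uint8(101), np.uint8(41), np.uint8(69)), (np.uint8(101), np.uint8(40), np.uint8(70)), (np.uint8(100), np.uint8(44), np.uint8(69)), (np.uint8(101), np.uint8(42), np.uint8(66)), (np.uint8(102), np.uint8(25), np.uint8(51)), (np.uint8(0), np.uint8(0), np.uint8(36))]
185 [(np.uint8(98), np.uint8(42), np.uint8(110)), (np.uint8(98), np.uint8(41), np.uint8(69)), (np.uint8(100), np.uint8(44), np.uint8(70)), (np.uint8(101), np.uint8(41), np.uint8(69)), (np.uint8(98), np.uint8(41), np.uint8(68)), (np.uint8(100), np.uint8(44), np.uint8(69)), (np.uint8(73), np.uint8(86), np.uint8(119)), (np.uint8(70), np.uint8(101), np.uint8(167)), (np.uint8(69), np.uint8(103), np.uint8(180)), (np.uint8(11), np.uint8(125), np.uint8(200)), (np.uint8(2), np.uint8(205), np.uint8(242)), (np.uint8(2), np.uint8(202), np.uint8(245))]
195 [(np.uint8(101), np.uint8(41), np.uint8(69)), (np.uint8(100), np.uint8(44), np.uint8(70)), (np.uint8(100), np.uint8(30), np.uint8(77)), (np.uint8(158), np.uint8(9), np.uint8(109)), (np.uint8(176), np.uint8(15), np.uint8(133)), (np.uint8(176), np.uint8(15), np.uint8(133)), (np.uint8(15), np.uint8(10), np.uint8(105)), (np.uint8(69), np.uint8(101), np.uint8(144)), (np.uint8(70), np.uint8(107), np.uint8(186)), (np.uint8(70), np.uint8(106), np.uint8(185)), (np.uint8(70), np.uint8(106), np.uint8(185)), (np.uint8(69), np.uint8(104), np.uint8(184))]
```

Scaled: 0.0165 m / 0.6 = 0.0275, 0.014 m / 0.6 = 0.0233.

>>> {"method": "run_rows", "body": {
  "plan": [
    [0, 0, 0.0083, 0],
    [0, 0, 0.0167, 0],
    [0, 0, 0.0233, 0],
    [0, 0, 0.0275, 0],
    [0, 0, 0.0275, 0]
  ]
}}

```text
time: 6.13
tool_pos: [0.5511, -0.0439, 0.1214]
tcp_rot: [[-0.018, 1.0, -0.0], [1.0, 0.018, 0.0], [0.0, -0.0, -1.0]]
contact_force: [-1.3, 5.1, 3.9]
grip_width: 0.0351
grip_force: 61.6
```

>>> {"method": "run_rows", "body": {
  "plan": [
    [0.005, 0, 0, 0],
    [0.01, 0, 0, 0],
    [0.015, 0, 0, 0],
    [0.015, 0, 0, 0]
  ]
}}

```text
time: 6.47
tool_pos: [0.551, -0.0351, 0.1214]
tcp_rot: [[-0.018, 1.0, -0.0], [1.0, 0.018, -0.001], [-0.001, -0.0, -1.0]]
contact_force: [-1.8, -0.4, 3.5]
grip_width: 0.0349
grip_force: 61.5
```

Scaled: 0.002 m / 0.6 = 0.0033, 0.001 m / 0.6 = 0.0017.

>>> {"method": "run_rows", "body": {
  "plan": [
    [0.0017, 0, 0, 0],
    [0.0033, 0, 0, 0],
    [0.0033, 0, 0, 0]
  ]
}}

```text
time: 6.72
tool_pos: [0.5512, -0.0349, 0.1214]
tcp_rot: [[-0.019, 1.0, -0.0], [1.0, 0.019, -0.003], [-0.003, -0.0, -1.0]]
contact_force: [-3.2, -6.7, 3.3]
grip_width: 0.0345
grip_force: 61.3
```

>>> {"method": "run_rows", "body": {
  "plan": [
    [0, 0, 0, 0],
    [0, 0, 0, 0],
    [0, 0, 0, 0],
    [0, 0, 0, 0],
    [0, 0, -0.0333, 0],
    [0, 0, -0.0833, 0],
    [0, 0, -0.15, 0],
    [0, 0, -0.2, 0],
    [0, 0, -0.2, 0]
  ],
  "finger_gap": 0.052
}}

```text
time: 7.47
tool_pos: [0.5545, -0.0337, 0.2484]
tcp_rot: [[-0.019, 1.0, 0.012], [1.0, 0.019, -0.003], [-0.003, 0.012, -1.0]]
contact_force: [1.1, -0.3, 0.2]
grip_width: 0.052
grip_force: 0.0
```

>>> {"method": "run_rows", "body": {
  "plan": [
    [0.0667, 0, 0, 0],
    [0.1333, 0, 0, 0],
    [0.2, 0, 0, 0],
    [0.2667, 0, 0, 0],
    [0.3333, 0, 0, 0],
    [0.4, 0, 0, 0],
    [0.4167, 0, 0, 0],
    [0.4167, 0, 0, 0]
  ]
}}

```text
time: 8.13
tool_pos: [0.5458, 0.2201, 0.2406]
tcp_rot: [[-0.023, 1.0, -0.001], [1.0, 0.023, 0.001], [0.001, -0.001, -1.0]]
contact_force: [-0.9, -0.1, -0.8]
grip_width: 0.052
grip_force: 0.0
```

```bash
python3 - <<'E'
from h import *
im=snap('top','t3.png');b=snap('scene','s3.png')
s=np.hstack([cv2.resize(im[110:230,230:370],None,fx=2.8,fy=2.8),cv2.resize(b[140:260,160:300],None,fx=2.8,fy=2.8)]);cv2.imwrite('pics/c3.png',s[:,:,::-1])
E
```

```text
(no output)
```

View pics/c3.png

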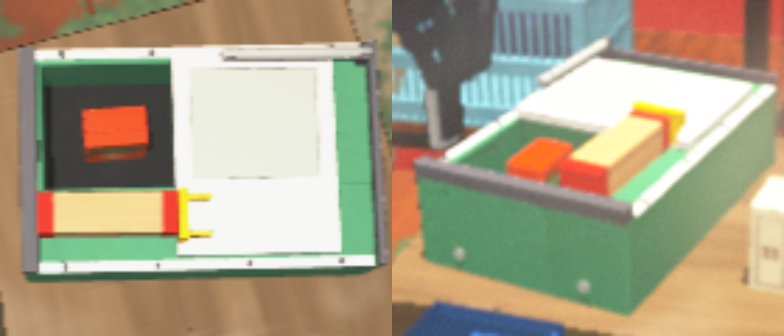

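The block is down between the bar and the hatch, with its ends at crop (38,213) and (178,213). The hatch is propped at its plate and the gripper is clear. The carton's bright red top is at crop (82–149, 106–148), longer along world y. I'll measure it.

```bash
python3 - <<'E'
from h import *
im=cv2.imread('pics/t3.png');h=cv2.cvtColor(im,cv2.COLOR_BGR2HSV)
x=h[147:168,258:285];print(x[5,10],x[9,10],x[14,10],x[16,10])
m=cv2.inRange(h,(0,170,190),(12,255,255))|cv2.inRange(h,(172,170,190),(180,255,255));k=np.zeros_like(m);k[143:172,255:288]=m[143:172,255:288]
c=max(cv2.findContours(k,0,1)[0],key=cv2.contourArea);r=cv2.minAreaRect(c);P=onz('top',cv2.boxPoints(r),.083)
print(r,P[:,:2].round(4).tolist(),P.mean(0))
ys,xs=np.nonzero(k);g=onz('top',np.c_[xs,ys],.083)[:,:2];print('centroid',g.mean(0),'n',len(g));w,V=np.linalg.eigh(np.cov(g.T));print('sizes',np.sqrt(12*w),'long ax',np.degrees(np.arctan2(V[1,1],V[0,1])))
E
```

```text
[  7 203 247] [  7 201 247] [  7 203 247] [ 19 108  87]
((270.6323547363281, 154.7205810546875), (13.345191955566406, 22.625469207763672), 85.60128784179688) [[0.6467, -0.0093], [0.6514, -0.0652], [0.6178, -0.0677], [0.6131, -0.012]] [ 0.63223946 -0.03857836  0.083     ]
centroid [ 0.63213997 -0.03865626] n 302
sizes [0.03382585 0.05585173] long ax 94.96548902503908
```

```bash
python3 go.py .632 -.0387 .076 5
```

```text
shift [-0.257   0.0807  0.1649] turn -3.87 z-axis [-7.e-04 -8.e-04 -1.e+00]
```

Scaled: -0.257 m / 0.6 = -0.4283, -0.235 m / 0.6 = -0.3917, -3.9 degrees / 90 = -0.0433.

>>> {"method": "run_rows", "body": {
  "plan": [
    [-0.0667, 0.02, 0, -0.0222],
    [-0.1333, 0.04, 0, -0.0433],
    [-0.2, 0.06, 0, -0.0433],
    [-0.2667, 0.0833, 0, -0.0433],
    [-0.3333, 0.105, 0, -0.0433],
    [-0.3917, 0.125, 0, -0.0433],
    [-0.4283, 0.135, 0, -0.0433],
    [-0.4283, 0.135, 0, -0.0433],
    [-0.4283, 0.135, 0, -0.0433],
    [-0.4283, 0.135, 0, -0.0433]
  ],
  "finger_gap": 0.055
}}

```text
time: 9.07
tool_pos: [0.6316, -0.0396, 0.241]
tcp_rot: [[-0.084, 0.996, -0.001], [0.996, 0.084, 0.001], [0.001, -0.001, -1.0]]
contact_force: [-0.3, 0.5, 0.0]
grip_width: 0.0554
grip_force: 0.0
```

```bash
python3 go.py .632 -.0387 .076 5
```

```text
shift [0.0008 0.0007 0.165 ] turn -0.18 z-axis [-9.e-04  5.e-04 -1.e+00]
```

Scaled: 0.165 m / 0.6 = 0.275, 0.155 m / 0.6 = 0.2583.

>>> {"method": "run_rows", "body": {
  "plan": [
    [0, 0, 0.0583, 0],
    [0, 0, 0.1167, 0],
    [0, 0, 0.1667, 0],
    [0, 0, 0.2, 0],
    [0, 0, 0.2333, 0],
    [0, 0, 0.2583, 0],
    [0, 0, 0.275, 0],
    [0, 0, 0.275, 0],
    [0, 0, 0.275, 0]
  ]
}}

```text
time: 9.82
tool_pos: [0.6321, -0.0379, 0.0765]
tcp_rot: [[-0.087, 0.996, -0.0], [0.996, 0.087, 0.0], [0.0, -0.0, -1.0]]
contact_force: [-0.2, -0.6, 0.9]
grip_width: 0.0551
grip_force: 0.0
```

>>> {"method": "run_rows", "body": {
  "plan": [
    [0, 0, 0, 0],
    [0, 0, 0, 0],
    [0, 0, 0, 0],
    [0, 0, 0, 0],
    [0, 0, 0, 0],
    [0, 0, 0, 0],
    [0, 0, 0, 0],
    [0, 0, 0, 0]
  ],
  "finger_gap": 0.02
}}

```text
time: 10.48
tool_pos: [0.633, -0.0387, 0.0779]
tcp_rot: [[-0.086, 0.996, 0.002], [0.996, 0.086, -0.0], [-0.001, 0.002, -1.0]]
contact_force: [-1.0, 1.8, 6.5]
grip_width: 0.0329
grip_force: 60.5
```

```bash
python3 go.py .632 -.0387 .16 5
```

```text
shift [ 0.     -0.0008 -0.0821] turn -0.06 z-axis [ 2.2e-03 -3.0e-04 -1.0e+00]
```

Scaled: -0.15 m / 0.6 = -0.25, -0.135 m / 0.6 = -0.225.

>>> {"method": "run_rows", "body": {
  "plan": [
    [0, 0, -0.025, 0],
    [0, 0, -0.0583, 0],
    [0, 0, -0.1083, 0],
    [0, 0, -0.1667, 0],
    [0, 0, -0.225, 0],
    [0, 0, -0.25, 0],
    [0, 0, -0.25, 0],
    [0, 0, -0.25, 0]
  ]
}}

```text
time: 11.15
tool_pos: [0.6323, -0.0387, 0.2267]
tcp_rot: [[-0.086, 0.996, 0.001], [0.996, 0.086, -0.0], [-0.0, 0.001, -1.0]]
contact_force: [0.0, -0.4, -3.2]
grip_width: 0.0331
grip_force: 60.0
```

```bash
python3 go.py .570 .166 .071 10
```

```text
shift [ 0.2094 -0.0447  0.1556] turn -5.07 z-axis [ 1.4e-03 -4.0e-04 -1.0e+00]
```

Scaled: 0.209 m / 0.6 = 0.3483, 0.203 m / 0.6 = 0.3383, -5 degrees / 90 = -0.0556.

>>> {"method": "run_rows", "body": {
  "plan": [
    [0.0333, -0.0067, 0, 0],
    [0.0833, -0.0167, 0, -0.0222],
    [0.1417, -0.03, 0, -0.0444],
    [0.2, -0.0433, 0, -0.0556],
    [0.2583, -0.0567, 0, -0.0556],
    [0.3083, -0.0667, 0, -0.0556],
    [0.3383, -0.0733, 0, -0.0556],
    [0.3483, -0.075, 0, -0.0556],
    [0.3483, -0.075, 0, -0.0556],
    [0.3483, -0.075, 0.0583, -0.0556],
    [0.3483, -0.075, 0.1167, -0.0556],
    [0.3483, -0.075, 0.1667, -0.0556],
    [0.3483, -0.075, 0.2083, -0.0556],
    [0.3483, -0.075, 0.2333, -0.0556],
    [0.3483, -0.075, 0.25, -0.0556],
    [0.3483, -0.075, 0.25, -0.0556],
    [0.3483, -0.075, 0.25, -0.0556]
  ]
}}

```text
time: 12.57
tool_pos: [0.5695, 0.1647, 0.0758]
tcp_rot: [[-0.172, 0.985, -0.001], [0.985, 0.172, -0.0], [-0.0, -0.001, -1.0]]
contact_force: [-0.7, 0.0, -1.5]
grip_width: 0.0331
grip_force: 60.1
```

```bash
python3 - <<'E'
from h import *
im=snap('top','t4.png');b=snap('scene','s4.png')
s=np.hstack([cv2.resize(im[120:250,140:310],None,fx=2.3,fy=2.3),cv2.resize(b[170:300,110:280],None,fx=2.3,fy=2.3)]);cv2.imwrite('pics/c4.png',s[:,:,::-1])
E
python3 go.py .570 .166 .070 10
```

```text
shift [ 0.0008 -0.0005  0.0074] turn -0.09 z-axis [ 2.2e-03  1.0e-04 -1.0e+00]
```

View pics/c4.png

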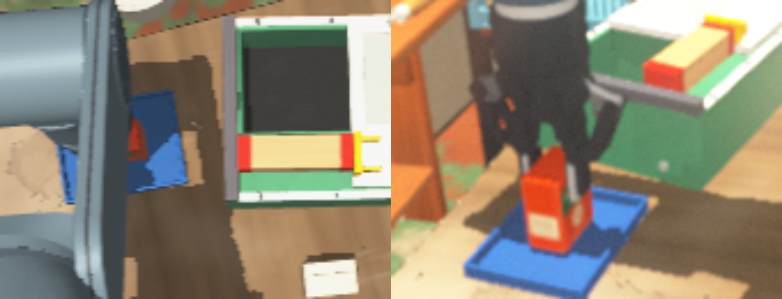

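The carton hangs upright and centred over the tray (scene crop (555,215)), and the block still props the hatch. I'll lower it to contact.

Scaled: 0.0065 m / 0.6 = 0.0108, 0.005 m / 0.6 = 0.0083.

>>> {"method": "run_rows", "body": {
  "plan": [
    [0, 0, 0.005, 0],
    [0, 0, 0.0083, 0],
    [0, 0, 0.0108, 0],
    [0, 0, 0.0108, 0],
    [0, 0, 0.0108, 0]
  ]
}}

```text
time: 13.08
tool_pos: [0.5694, 0.1658, 0.0699]
tcp_rot: [[-0.173, 0.985, 0.0], [0.985, 0.173, -0.0], [-0.0, 0.0, -1.0]]
contact_force: [0.1, -0.2, -1.5]
grip_width: 0.0331
grip_force: 60.1
```

Scaled: 0.0014 m / 0.6 = 0.0023, 0.0007 m / 0.6 = 0.0012.

>>> {"method": "run_rows", "body": {
  "plan": [
    [0, 0, 0.0012, 0],
    [0, 0, 0.0023, 0],
    [0, 0, 0.0023, 0],
    [0, 0, 0.0023, 0]
  ]
}}

```text
time: 13.42
tool_pos: [0.5696, 0.1658, 0.0689]
tcp_rot: [[-0.173, 0.985, 0.001], [0.985, 0.173, 0.0], [-0.0, 0.001, -1.0]]
contact_force: [-1.7, 0.0, 4.0]
grip_width: 0.0333
grip_force: 60.5
```

The force changed from -1.5 N to +4 N, so the carton has touched the tray floor. I'll release it and retreat straight up.

Scaled: -0.17 m / 0.6 = -0.2833, -0.13 m / 0.6 = -0.2167.

>>> {"method": "run_rows", "body": {
  "plan": [
    [0, 0, 0, 0],
    [0, 0, 0, 0],
    [0, 0, 0, 0],
    [0, 0, 0, 0],
    [0, 0, 0, 0],
    [0, 0, -0.0333, 0],
    [0, 0, -0.0833, 0],
    [0, 0, -0.15, 0],
    [0, 0, -0.2167, 0],
    [0, 0, -0.2833, 0],
    [0, 0, -0.2833, 0]
  ],
  "finger_gap": 0.055
}}

```text
time: 14.33
tool_pos: [0.5735, 0.1662, 0.2478]
tcp_rot: [[-0.173, 0.985, 0.015], [0.985, 0.173, 0.002], [-0.001, 0.016, -1.0]]
contact_force: [1.5, -0.1, 1.2]
grip_width: 0.0549
grip_force: 0.0
```

>>> {"method": "run_rows", "body": {
  "plan": [
    [0, -0.0667, 0, 0],
    [0, -0.1333, 0, 0],
    [0, -0.2, 0, 0],
    [0.0667, -0.25, 0, 0],
    [0.1333, -0.25, 0, 0],
    [0.2, -0.25, 0, 0],
    [0.25, -0.25, 0, 0],
    [0.25, -0.25, 0, 0],
    [0.25, -0.25, 0, 0]
  ]
}}

```text
time: 15.08
tool_pos: [0.3951, 0.2889, 0.2382]
tcp_rot: [[-0.177, 0.984, 0.0], [0.984, 0.177, -0.0], [-0.0, -0.0, -1.0]]
contact_force: [0.7, -0.1, 0.4]
grip_width: 0.0552
grip_force: 0.0
```

```bash
python3 - <<'E'
from h import *
im=snap('top','t5.png');b=snap('scene','s5.png')
s=np.hstack([cv2.resize(im[110:270,140:370],None,fx=1.7,fy=1.7),cv2.resize(b[150:310,110:340],None,fx=1.7,fy=1.7)]);cv2.imwrite('pics/c5.png',s[:,:,::-1])
E
```

```text
(no output)
```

View pics/c5.png

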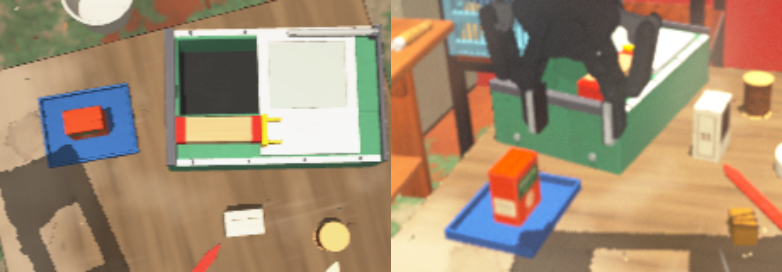

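The carton stands upright in the tray at crop (86,122). The block props the hatch at (220,130), and the white carton at (244,220) and the spool at (332,236) haven't moved. I'm handing the job in.

```bash
python3 -c "
from plant import order
print(order.job_done())"
```

```text
the job is handed in; nothing more can be done
None
```

The hatch is propped open by the stop block, the carton stands upright in the blue tray, the white carton and spool look undisturbed, and I handed the job in at about 15 s of the 53 s allowed; no verdict was shown.

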